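# Swing out the filter and set the iris lever of a microscope light base

## Robot

A 7-joint arm with a two-finger parallel gripper is mounted at the origin on the work surface. World frame = base frame: x ahead of the robot, y to its left, z up, the work surface at z = 0. Lengths are in m, angles in rad, forces in N, time in s.
With the tool pointing down it reaches from about 0.4 to 0.85 m from the base axis. Payload 10.4 kg.
Tool frame: the origin (TCP) lies at the very end of the fingers, on their centre line; the grasp point (between the pads) lies r.tcp_to_grasp behind it (r.tcp_to_grasp is the distance from the TCP to the grasp point, in m); z points along the fingers, y is the line along which they close (so a half turn about z gives the same grasp; the last joint's range is limited). The gripper opens to 87 mm and grips with 3 to 60 N. Pads are 19 mm wide; open, the fingers measure 117 mm over their backs; the gripper's body (75 mm by 190 mm) begins 51 mm behind the grasp point.
Start: joints at [-1.232, 0.332, -0.065, 1.46, 0.022, 1.35, -0.088], TCP at [0.221, 0.585, 0.223] pointing down, gripper open.
Joint ranges: [-2.6, 2.6], [-0.5, 2.12], [-1.47, 1.34], [0.16, 2.42], [-1.27, 4.41], [0.06, 2.06], [-2.6, 2.6]. Speed limits (rad/s): [2.22, 2.22, 2.79, 2.79, 3.14, 3.14, 3.14].

## Interface

Orientations are given as a unit quaternion [x, y, z, w].
In Python, from bench import monitor, cams, ticket, r gives the robot as it stands.
- The arm moves only by the shell command python3 -m crank 'ROWS' [OPENING] [FORCE]. ROWS is a JSON object whose one key "steps" holds a list of rows, each a list of 2 entries, a list of its own where there are three numbers: the shift along the world's x, y, z in units of 25 mm (1.0 is 25 mm), then the turn, a rotation vector about the world's x, y, z in units of 5 degrees (1.0 is 5 degrees). In form: {"steps": [[[x, y, z], [ax, ay, az]], ...]}. A call has 1 to 10 rows; each row shifts and turns the commanded pose from where the row before left it; what a row does not reach is not made up. A row lasts 1/12 s, in which the tool goes at most 41.7 mm and 7.16 degrees, less where a joint would pass 70% of its speed; a pose out of reach is approached as far as the arm can. A call is refused whole if a number of a shift passes 1 or a number of a turn 1, either way. A call with a gripper value outside its range is refused whole. OPENING is the finger opening in mm, from 0 to 87, set as the call begins (- or left out, the last holds). The fingers move at their own pace and stop on an object; FORCE is the grip in N (left out, the last holds). Time passes only in rows, so rows that do not move let the fingers close. It gives the time, the measured TCP pose, the force, the opening and the grip force at its end, in the units of the state.
- monitor.read_state(): the state, without advancing time (a new reading comes with each control period).
- cams.camera(name): name is "scene" or "top" or "wrist"; returns a dict with "pixels" (384x512x3 uint8, blue, green, red), "z_map" (384x512 float32, m along the optical axis (not along the pixel's ray), 0 where there is no reading), "vfov" (degrees; the focal length in pixels is half the picture's height over the tangent of half this angle, whatever the lens; pixels are square), "cx", "cy" (the principal point, pixels), "k1" (the pictures are not rectified: a ray, as slopes to the right and down, at radius r is drawn at 1 + k1 r^2 times it, then the intrinsics apply), "T" (4x4, takes a point from camera to world coordinates). Camera axes: x right, y up, looking along -z (the intrinsics and any distortion apply to the point x, -y, -z); pixel columns grow to the right and rows downward; lengths in m; the calibration is good to about 2 mm. A picture is of the moment at which its call begins.
- ticket.close_job(): hands the job in; it is judged then, once.
The state is a dict: "time": time; "joint_positions": joint angles; "joint_vel": joint speeds; "joint_torque": joint torques, N m; "ee_pos": TCP position; "eef_rot": TCP orientation; "ft_force": force on the tool from outside, world axes, zero at the start; "torque": the same for the moment, N m; "width": finger opening in m; "grip_force": force on a finger pad.
Only numpy, scipy, OpenCV 4.12 (cv2) and the standard library are available. Lean on these libraries where they do the work, as an engineer would, in place of code of your own. Each camera call takes 0.05 s, during which the arm holds its last target. There are 200 camera calls.

## Task

On the microscope's light base, first push the filter holder sideways by its upright pin until no part of it is over the black iris ring. Then gently push the iris lever round by its upright pin until the one long scale mark is centred in the lever's slot, and leave it there. Push only, with closed fingers from the side: do not pinch or force either pin, and leave the things standing and lying about where they are.

Things in the scene. Friction and masses are not known exactly. Their poses are not given: they have to be found in the camera images.
- light_base: Cream light base, fixed to the table, 240 (its x) x 230 (its y) mm, top face 55 mm above the table. Origin: centre of its underside; its front, where the iris lever is, faces its own -x; z up. On top lie a scale disc (diameter 176 mm, to 58 mm height) and the black iris ring (diameter 98 mm, top at 72 mm), both centred on it.
- iris_axis (a point): Point on the vertical turning axis of the iris ring, at the base's top face (55 mm height), at the base's centre.
- lever_pin (a point): Centre of the top end of the lever's upright round steel pin: diameter 12 mm, standing free from 67 to 107 mm above the table, 98 mm from the iris axis at the lever's outer end.
- lever_slot (a point): Middle of the slot in the lever, 75 mm from the iris axis, on the line from the axis to the pin, 64 mm above the table. The lever is two thin steel bars, 14 mm over all, with an open slot 8 mm wide between them, through which the scale is seen from above.
- mark (a point): Middle of the target: the one long black mark (32 x 3.5 mm, radial) among short ones (12 x 2 mm, 0.17 rad apart, four on either side) on the flat aluminium scale disc, 75 mm from the iris axis, 58 mm above the table. The disc is fixed, clamped at a different angle each time.
- iris (a joint): Angle of the iris ring and lever, rad, counter-clockwise from above positive; 0: the lever points to the base's own -x. Range -1.25 to 1.2. Starts between -0.95 and -0.5; the long mark lies at -0.1 to 0.55. It stays where it is left; the pin needs about 2 N sideways to move and must not be loaded with over 20 N.
- filter_hinge (a point): Point on the vertical hinge axis of the filter holder, at the base's right rear corner, 85 mm toward the base's own +x and 85 mm toward its -y from the centre, 55 mm above the table.
- filter_pin (a point): Centre of the top end of the filter holder's upright round steel pin: diameter 12 mm, standing free from 87 to 121 mm above the table, 160 mm from the filter hinge at the end of the holder. The holder is a black disc of 64 mm diameter with a grey glass, 80 to 87 mm above the table, its centre 120 mm from the hinge, on the line from the hinge to the pin.
- filter (a joint): Angle of the filter holder, rad, counter-clockwise from above positive; 0: the disc is centred over the iris ring; starts between -0.15 and 0.15. It swings out to the base's right (-y) side as the angle grows; above 0.68 no part of the disc is over the iris ring; stops at -0.25 and 1.5. It stays where it is left; the pin needs about 1 N sideways to move and must not be loaded with over 20 N.
- objective_a: Loose bystander: steel microscope objective standing at the left front corner of the base on the table, diameter 31, height 52 mm; origin at its underside.
- objective_b: Loose bystander: steel microscope objective standing on the left rear corner of the light base's top, diameter 31, height 44 mm; origin at its underside.
- oil_bottle: Loose bystander: amber glass bottle, diameter 30, height 70 mm, left of the base; origin at its underside.
- dish: Loose bystander: shallow glass dish, diameter 90, height 14 mm, right of the base; origin at its underside.
- screwdriver: Loose bystander: screwdriver 150 mm long, lying behind the base; origin under its middle.
- jar: Loose bystander: glass jar with a white lid, diameter 52, height 60 mm, behind the base; origin at its underside.
- brush: Loose bystander: brush 160 mm long, lying left of the base; origin under its middle.

How it is judged:
On the way, in this order (a step that is already met when the one before it is completed fails the run):
1. the filter holder is swung out: no part of it is over the iris ring (value of joint filter above 0.68 rad), for 0.2 s.
2. the long mark is centred in the slot of the iris lever (value of joint filter above 0.68 rad and horizontal distance between lever_slot and mark below 0.0045 m and velocity of joint iris between -0.05 and 0.05 rad/s), for 0.3 s.
At the end, for the whole second after the job is handed in: The filter holder is clear of the iris ring (joint filter above 0.68 rad), and the middle of the lever's slot is within 4.5 mm of the middle of the long mark, seen from above, with the iris at rest (all of step 2); the robot touches nothing.
It fails at once if a bystander was lifted or moved by more than 20 mm (distance of any of objective_a, objective_b, oil_bottle, dish, screwdriver, jar, brush from where it was at the start of the episode above 0.02 m).
It fails at once if the iris lever was pinched or forced (over 20 N) (contact force between the fingers and iris above 20 N).
It fails at once if the filter holder was pinched or forced (over 20 N) (contact force between the fingers and filter above 20 N).
It also fails if it takes over 48 s, if anything falls off the work surface, if the arm or the gripper's body presses on something with over 40 N, if the wrist force passes 120 N, or if a joint passes its speed limit or range.

## Working session

There is one attempt and no reset: what is moved stays moved. The work goes in short steps, Python scripts to look and compute and a shell command to move; the robot and the scene stay as the last step left them, time stands still between calls to the robot, and variables do not carry over. Pictures are saved under pics/ and viewed, at most 11 in all, crops included, and the job is handed in when it is done.

```bash
mkdir -p pics; ls; python3 - <<'E'
from bench import monitor,cams,r
import cv2,numpy as np
s=monitor.read_state(); print(s['time'],s['ee_pos'],s['eef_rot'],s['width'],r.tcp_to_grasp)
for n in('top','scene'):
    c=cams.camera(n); cv2.imwrite(f'pics/{n}1.png',c['pixels']); np.savez(f'{n}1.npz',**c)
    print(n,c['vfov'],c['cx'],c['cy'],c['k1'],c['T'].round(3).tolist())
E
```

```text
pics
0.0 [0.22106374 0.58417214 0.2217489 ] [ 1.79887149e-01  9.83686994e-01 -7.06599429e-04 -1.13783986e-04] 0.08726839485402635 0.0187
top 54.178979104239026 251.79367844920176 197.12866992576946 -0.07896120127042452 [[-0.023, 0.982, -0.186, 0.467], [-1.0, -0.02, 0.019, 0.097], [0.015, 0.186, 0.982, 0.91], [0.0, 0.0, 0.0, 1.0]]
scene 56.0991258397008 256.80014778587474 188.32110493407174 0.02751253631035349 [[-0.475, -0.578, 0.664, 1.151], [0.88, -0.325, 0.347, 0.355], [0.015, 0.749, 0.663, 0.622], [0.0, 0.0, 0.0, 1.0]]
```

View pics/top1.png

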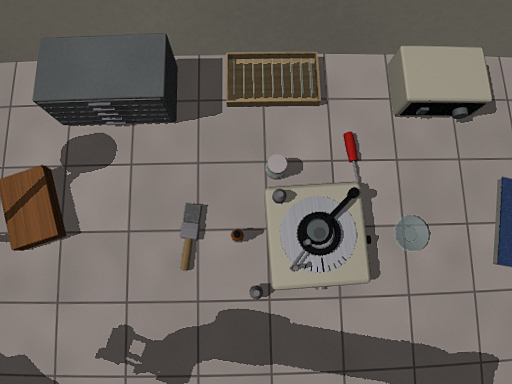

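View pics/scene1.png

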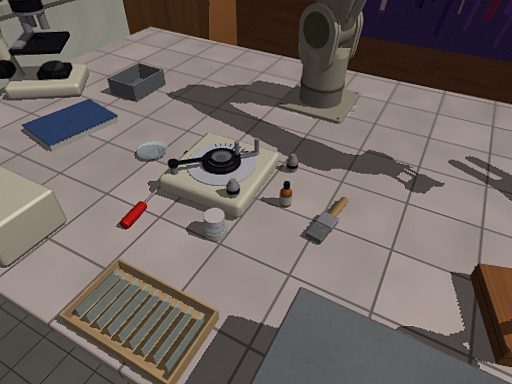

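The top view shows the base around (319,234), the filter hinge at (353,193), the filter disc over the ring at (319,231) and the lever towards (297,267). The scene view shows the two pins near (237,147) and (257,146). Next I'll measure and enlarge.

```bash
cat > h.py <<'E'
import numpy as np,cv2
def K(c):
    f=192/np.tan(np.radians(c['vfov']/2)); return np.array([[f,0,c['cx']],[0,f,c['cy']],[0,0,1.]]),np.array([float(c['k1']),0,0,0])
def ray(c,uv):
    k,d=K(c); p=cv2.undistortPoints(np.array(uv,float).reshape(-1,1,2),k,d).reshape(-1,2)
    v=np.c_[p[:,0],-p[:,1],-np.ones(len(p))]; T=np.array(c['T']); return T[:3,3],v@T[:3,:3].T
def atz(c,uv,z):
    o,v=ray(c,uv); return o+v*((z-o[2])/v[:,2])[:,None]
def cloud(c):
    g=np.indices((384,512)); uv=np.c_[g[1].ravel(),g[0].ravel()]; o,v=ray(c,uv); return (o+v*np.array(c['z_map']).reshape(-1,1)).reshape(384,512,3)
def proj(c,P):
    k,d=K(c); T=np.array(c['T']); p=(np.atleast_2d(P)-T[:3,3])@T[:3,:3]; p=p*[1,-1,-1]
    return cv2.projectPoints(p.reshape(-1,1,3),np.zeros(3),np.zeros(3),k,d)[0].reshape(-1,2)
def tri(c1,u1,c2,u2):
    o1,a=ray(c1,[u1]);o2,b=ray(c2,[u2]);a=a[0];b=b[0]
    t=np.linalg.lstsq(np.c_[a,-b],o2-o1,rcond=None)[0];p,q=o1+a*t[0],o2+b*t[1]
    return (p+q)/2,np.linalg.norm(p-q)
E
python3 - <<'E'
from h import *
t=dict(np.load('top1.npz'));s=dict(np.load('scene1.npz'))
P=cloud(t)
m=(abs(P[...,2]-.055)<.0035)&(abs(np.indices((384,512))[1]-319)<60)&(abs(np.indices((384,512))[0]-234)<60)
q=P[m];print(len(q),np.median(q[:,2]))
rect=cv2.minAreaRect((q[:,:2]*1000).astype(np.float32));print('base top rect',rect)
for n,(x,y,w,h) in {'top':(262,177,112,116),'scene':(150,125,150,90)}.items():
    c={'top':t,'scene':s}[n]; im=c['pixels'][y:y+h,x:x+w]; k=5
    cv2.imwrite(f'pics/{n}z.png',cv2.resize(im,None,fx=k,fy=k,interpolation=cv2.INTER_CUBIC))
E
```

```text
6506 0.05477346431407798
base top rect ((540.7235717773438, -67.56027221679688), (231.53565979003906, 224.15689086914062), 2.7197484970092773)
```

View pics/topz.png

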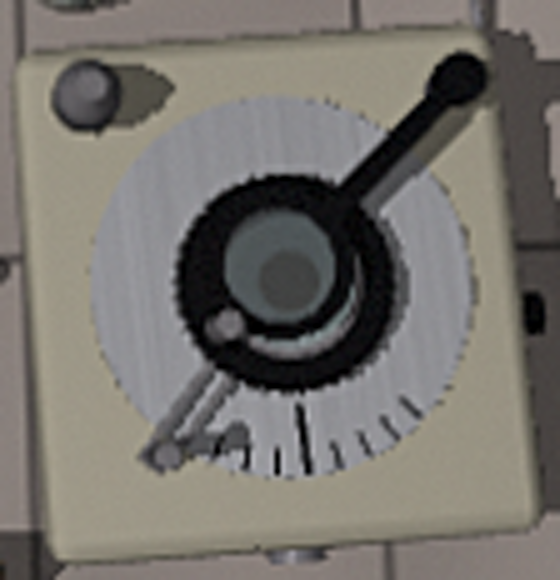

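View pics/scenez.png

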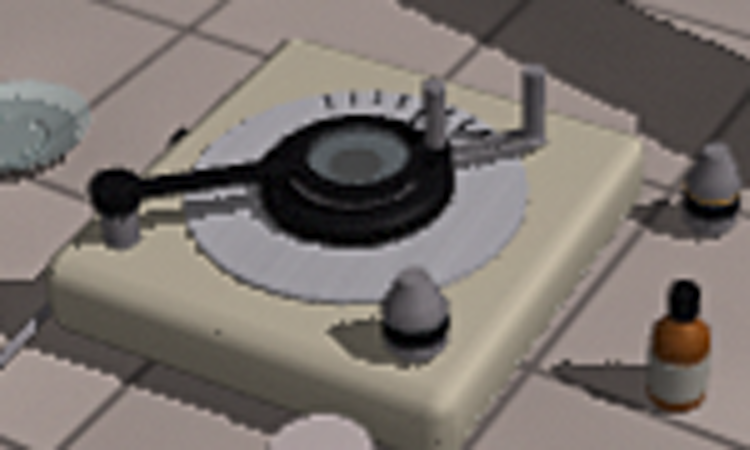

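The enlarged top view has the filter pin top at about (231,321), lever pin top (172,450), long mark from (297,405) to (308,472), and hinge (458,77). In the scene crop the filter pin top is at (434,83) and the lever pin top at (534,70).

```bash
cat >> h.py <<'E'
def un(x0,y0,k,X,Y): return [x0+(X+.5)/k-.5,y0+(Y+.5)/k-.5]
E
python3 - <<'E'
from h import *
t=dict(np.load('top1.npz'));s=dict(np.load('scene1.npz'))
U=lambda X,Y:un(262,177,5,X,Y); V=lambda X,Y:un(150,125,5,X,Y)
for n,a,b in [('fpin',(231,320),(434,83)),('lpin',(172,450),(534,70))]:
    print(n,tri(t,U(*a),s,V(*b)))
print('hinge',atz(t,[U(458,77)],.087))
me=atz(t,[U(297,405),U(308,472)],.058);print('mark ends',me,np.linalg.norm(me[0]-me[1]))
# scale disc outline: bright & flat at z .058
def circ(c,x0,y0,pts,z):
    p=atz(c,[un(x0,y0,5,*q) for q in pts],z)[:,:2]
    A=np.c_[2*p,np.ones(len(p))];a=np.linalg.lstsq(A,(p**2).sum(1),rcond=None)[0]
    return a[:2],np.sqrt(a[2]+a[:2]@a[:2])
print('disc',circ(t,262,177,[(92,280),(105,215),(150,150),(210,112),(280,97),(350,108),(455,205),(473,260),(470,320),(445,385),(400,440),(340,470),(295,477),(110,350)],.058))
P=cloud(t);g=np.indices((384,512));m=(abs(P[...,2]-.055)<.0015)&(abs(g[1]-319)<60)&(abs(g[0]-234)<60)
q=P[m];
for ang in np.radians(np.arange(-2,7,.5)):
    R=np.array([[np.cos(ang),-np.sin(ang)],[np.sin(ang),np.cos(ang)]]);z=q[:,:2]@R
    lo,hi=np.percentile(z,.3,axis=0),np.percentile(z,99.7,axis=0);print(np.degrees(ang).round(1),(hi-lo).round(4),(R@((hi+lo)/2)).round(4))
E
```

```text
fpin (array([ 0.52083406, -0.03361223,  0.12138157]), np.float64(0.00013647779913405312))
lpin (array([ 0.46718038, -0.00753729,  0.10666654]), np.float64(0.0015848338357848661))
hinge [[ 0.62990318 -0.14803959  0.087     ]]
mark ends [[ 0.48603494 -0.07221553  0.058     ]
 [ 0.45604557 -0.07563954  0.058     ]] 0.030184200824553104
disc (array([ 0.54133753, -0.0697685 ]), np.float64(0.08707152559105888))
-2.0 [0.2312 0.2221] [ 0.5404 -0.0671]
-1.5 [0.2299 0.2215] [ 0.5404 -0.0672]
-1.0 [0.229  0.2207] [ 0.5404 -0.0672]
-0.5 [0.228  0.2199] [ 0.5403 -0.0672]
0.0 [0.227  0.2187] [ 0.5402 -0.0669]
0.5 [0.2259 0.2176] [ 0.5401 -0.0669]
1.0 [0.2255 0.2164] [ 0.5403 -0.067 ]
1.5 [0.2248 0.216 ] [ 0.5404 -0.0673]
2.0 [0.2242 0.2151] [ 0.5402 -0.0673]
2.5 [0.2238 0.2152] [ 0.54   -0.0675]
3.0 [0.2239 0.215 ] [ 0.5401 -0.0678]
3.5 [0.224  0.2153] [ 0.54   -0.0677]
4.0 [0.2243 0.2157] [ 0.5402 -0.0678]
4.5 [0.2248 0.2167] [ 0.5403 -0.0677]
5.0 [0.2254 0.2177] [ 0.5405 -0.0676]
5.5 [0.226  0.2186] [ 0.5405 -0.0674]
6.0 [0.2266 0.2195] [ 0.5406 -0.0673]
6.5 [0.2276 0.2203] [ 0.5406 -0.0673]
```

Measured heights agree with the text (pin tops at 121 and 107 mm). Base centre is about (0.5405,-0.068), yaw about 2.8°, filter about -0.08 rad, lever about -0.74 rad and mark about 0.04 rad. Now I'll close the fingers and travel.

```bash

python3 -m crank '{"steps":[[[0.5,-1,0],[0,0,0]],[[0.5,-1,0],[0,0,0]],[[0.5,-1,0],[0,0,0]],[[0.5,-1,0],[0,0,0]],[[0.5,-1,0],[0,0,0]],[[0.5,-1,0],[0,0,0]],[[0.5,-1,0],[0,0,0]],[[0.5,-1,0],[0,0,0]],[[0.5,-1,0],[0,0,0]],[[0.5,-1,0],[0,0,0]]]}' 0 10
python3 -m crank '{"steps":[[[0.5,-1,0],[0,0,0]],[[0.5,-1,0],[0,0,0]],[[0.5,-1,0],[0,0,0]],[[0.5,-1,0],[0,0,0]],[[0.5,-1,0],[0,0,0]],[[0.5,-1,0],[0,0,0]],[[0.5,-1,0],[0,0,0]],[[0.5,-1,0],[0,0,0]],[[0.5,-1,0],[0,0,0]],[[0.5,-1,0],[0,0,0]]]}'
python3 -m crank '{"steps":[[[0.8,-1,0],[0,0,0]],[[0.8,-1,0],[0,0,0]],[[0.8,-1,0],[0,0,0]],[[0,0,0],[0,0,0]]]}'
```

```text
time: 0.93
ee_pos: [0.3465, 0.3331, 0.2223]
eef_rot: [0.18, 0.984, -0.0, -0.0]
ft_force: [-0.5, -0.1, -0.3]
width: 0.0281
grip_force: 0.0
time: 1.77
ee_pos: [0.4714, 0.0832, 0.2224]
eef_rot: [0.18, 0.984, 0.0, -0.0]
ft_force: [0.9, 0.6, -0.6]
width: 0.0002
grip_force: 0.0
time: 2.1
ee_pos: [0.5332, 0.0038, 0.2223]
eef_rot: [0.183, 0.983, -0.001, 0.001]
ft_force: [-0.3, -1.4, 0.0]
width: 0.0008
grip_force: 0.0
```

```bash

python3 -m crank '{"steps":[[[0,0,-0.8],[0,0,0]],[[0,0,-0.8],[0,0,0]],[[0,0,-0.8],[0,0,0]],[[0,0,-0.6],[0,0,0]],[[0,0,0],[0,0,0]],[[0,0,0],[0,0,0]]]}'
python3 - <<'E'
from bench import cams,monitor
import cv2,numpy as np
from h import *
s=monitor.read_state();print(s['ee_pos'],s['eef_rot'],s['ft_force'])
c=cams.camera('wrist');np.savez('w1.npz',**c);im=c['pixels'].copy()
for p in [[.5208,-.0336,.121],[.4672,-.0075,.107]]:
    u=proj(c,p)[0];print(u);cv2.circle(im,tuple(int(a) for a in u),4,(0,0,255),1)
cv2.imwrite('pics/w1.png',im)
E
```

```text
time: 2.6
ee_pos: [0.5307, 0.0095, 0.1473]
eef_rot: [0.18, 0.984, -0.0, -0.001]
ft_force: [0.2, -0.4, -0.3]
width: 0.0003
grip_force: 0.0
[0.5307018  0.00950632 0.147253  ] [ 1.79912283e-01  9.83682315e-01 -3.62403993e-04 -7.36291100e-04] [ 0.21527807 -0.35433981 -0.26710166]
[181.86196641 236.72458725]
[189.77555113 140.23963242]
```

View pics/w1.png

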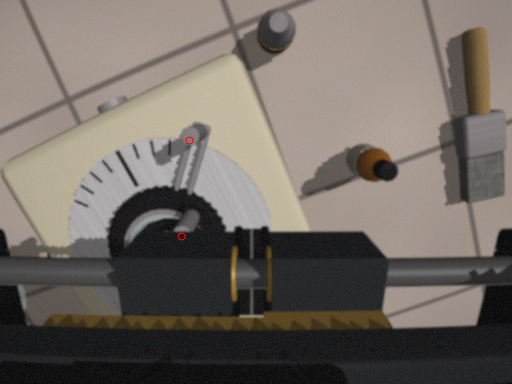

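The wrist view shows the lever pin top at (191,134), 6 px from its projection at (190,140). The filter pin runs up from (193,217), with its projected top at (182,237). Positions are confirmed to a few mm, so I'll descend beside the filter pin and work out the push path.

```bash

python3 -m crank '{"steps":[[[0,0,-0.7],[0,0,0]],[[0,0,-0.7],[0,0,0]],[[0,0,-0.6],[0,0,0]],[[0,0,0],[0,0,0]]]}'
python3 - <<'E'
import numpy as np
H=np.array([.6296,-.1487]);n=np.array([.354,.935])
a=np.radians(np.linspace(133.4,190,13));p=H+.16*np.c_[np.cos(a),np.sin(a)]+.021*n
print(p.round(4).tolist());print((np.diff(p,axis=0)/.025).round(2).tolist())
E
```

```text
time: 2.98
ee_pos: [0.5303, 0.0097, 0.0963]
eef_rot: [0.18, 0.984, -0.0, -0.001]
ft_force: [0.2, 0.4, 0.4]
width: 0.0004
grip_force: 0.0
[[0.5271, -0.0128], [0.5179, -0.0222], [0.5095, -0.0324], [0.502, -0.0432], [0.4954, -0.0546], [0.4898, -0.0665], [0.4851, -0.0788], [0.4815, -0.0915], [0.4789, -0.1044], [0.4775, -0.1175], [0.477, -0.1306], [0.4777, -0.1438], [0.4795, -0.1568]]
[[-0.37, -0.38], [-0.34, -0.41], [-0.3, -0.43], [-0.26, -0.46], [-0.23, -0.48], [-0.19, -0.49], [-0.14, -0.51], [-0.1, -0.52], [-0.06, -0.52], [-0.02, -0.53], [0.03, -0.53], [0.07, -0.52]]
```

```bash

python3 -m crank '{"steps":[[[-0.02,-0.2,0],[0,0,0]],[[-0.02,-0.2,0],[0,0,0]],[[-0.03,-0.15,0],[0,0,0]],[[-0.03,-0.15,0],[0,0,0]],[[-0.03,-0.15,0],[0,0,0]],[[-0.1,-0.1,0],[0,0,0]],[[-0.1,-0.1,0],[0,0,0]]]}'
python3 -m crank '{"steps":[[[-0.1,-0.1,0],[0,0,0]],[[-0.1,-0.1,0],[0,0,0]],[[-0.17,-0.2,0],[0,0,0]],[[-0.17,-0.2,0],[0,0,0]],[[-0.15,-0.21,0],[0,0,0]],[[-0.15,-0.21,0],[0,0,0]]]}'
```

```text
time: 3.57
ee_pos: [0.5228, -0.0171, 0.0978]
eef_rot: [0.18, 0.984, 0.0, 0.0]
ft_force: [0.3, -0.3, -0.0]
width: 0.0005
grip_force: 0.0
time: 4.07
ee_pos: [0.5013, -0.0427, 0.0975]
eef_rot: [0.18, 0.984, 0.0, -0.0]
ft_force: [-0.8, 1.4, -0.1]
width: 0.0006
grip_force: 0.7
```

```bash

python3 -m crank '{"steps":[[[-0.13,-0.23,0],[0,0,0]],[[-0.13,-0.23,0],[0,0,0]],[[-0.12,-0.24,0],[0,0,0]],[[-0.11,-0.24,0],[0,0,0]],[[-0.1,-0.24,0],[0,0,0]],[[-0.09,-0.25,0],[0,0,0]]]}'
python3 - <<'E'
from bench import cams,monitor
import cv2,numpy as np
from h import *
s=monitor.read_state();print(s['ee_pos'],s['ft_force'])
c=cams.camera('top');np.savez('t2.npz',**c)
a=cv2.resize(c['pixels'][177:293,262:374],None,fx=5,fy=5,interpolation=cv2.INTER_CUBIC);cv2.imwrite('pics/t2.png',a)
E
```

```text
time: 4.57
ee_pos: [0.4847, -0.0786, 0.0976]
eef_rot: [0.18, 0.984, 0.0, 0.0]
ft_force: [-0.7, 1.3, 0.0]
width: 0.0004
grip_force: 0.6
[ 0.48469163 -0.07861441  0.09758932] [-0.6575587   1.31995457  0.03385451]
```

View pics/t2.png

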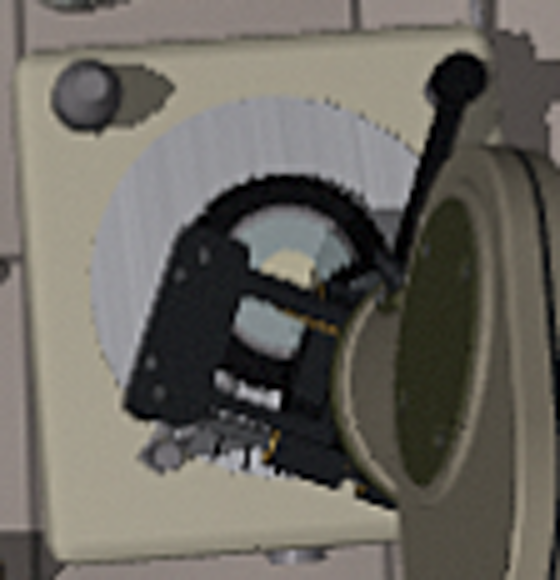

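The view shows the holder's arm turned, running from (458,77) to (400,270), and the lever pin still at (170,450). The push works, so I'll carry on round the arc.

```bash

python3 -m crank '{"steps":[[[-0.07,-0.25,0],[0,0,0]],[[-0.06,-0.26,0],[0,0,0]],[[-0.05,-0.26,0],[0,0,0]],[[-0.05,-0.26,0],[0,0,0]],[[-0.03,-0.26,0],[0,0,0]],[[-0.03,-0.26,0],[0,0,0]],[[-0.01,-0.26,0],[0,0,0]],[[0,-0.26,0],[0,0,0]],[[0.01,-0.26,0],[0,0,0]],[[0.02,-0.26,0],[0,0,0]]]}'
python3 -m crank '{"steps":[[[0.03,-0.26,0],[0,0,0]],[[0.04,-0.26,0],[0,0,0]],[[0.04,-0.15,0],[0,0,0]],[[0,0,0],[0,0,0]]]}'
```

```text
time: 5.45
ee_pos: [0.4782, -0.1434, 0.0976]
eef_rot: [0.18, 0.984, 0.0, -0.0]
ft_force: [-0.5, 0.6, 1.2]
width: 0.0005
grip_force: 0.5
time: 5.78
ee_pos: [0.4811, -0.1606, 0.0976]
eef_rot: [0.18, 0.984, -0.0, 0.0]
ft_force: [-0.1, -0.2, -0.6]
width: 0.0006
grip_force: 0.0
```

```bash

python3 -m crank '{"steps":[[[0.1,0.4,0],[0,0,0]],[[0.1,0.4,0.2],[0,0,0]],[[0,0.4,0.7],[0,0,0]],[[0,0.5,0.7],[0,0,0]],[[0,1,0.2],[0,0,0]],[[0,1,0],[0,0,0]],[[0,1,0],[0,0,0]],[[0,1,0],[0,0,0]],[[0,1,0],[0,0,0]],[[0,1,0],[0,0,0]]]}'
python3 -m crank '{"steps":[[[0,1,0],[0,0,0]],[[0,1,0],[0,0,0]],[[0,1,0],[0,0,0]],[[0,1,0],[0,0,0]],[[0,0,0],[0,0,0]],[[0,0,0],[0,0,0]]]}'
python3 - <<'E'
from bench import cams
import cv2,numpy as np
for n,(x,y,w,h) in {'top':(262,177,112,116),'wrist':(0,0,512,384)}.items():
    c=cams.camera(n);np.savez(n+'3.npz',**c);k=5 if n=='top' else 1.5
    cv2.imwrite(f'pics/{n}3.png',cv2.resize(c['pixels'][y:y+h,x:x+w],None,fx=k,fy=k,interpolation=cv2.INTER_CUBIC))
E
```

```text
time: 6.62
ee_pos: [0.4857, 0.0355, 0.1427]
eef_rot: [0.179, 0.984, 0.0, 0.0]
ft_force: [0.7, 0.4, 0.3]
width: 0.0004
grip_force: 0.0
time: 7.12
ee_pos: [0.4854, 0.1352, 0.1424]
eef_rot: [0.178, 0.984, -0.0, -0.0]
ft_force: [-0.0, -1.5, 0.3]
width: 0.0002
grip_force: 0.0
```

View pics/top3.png

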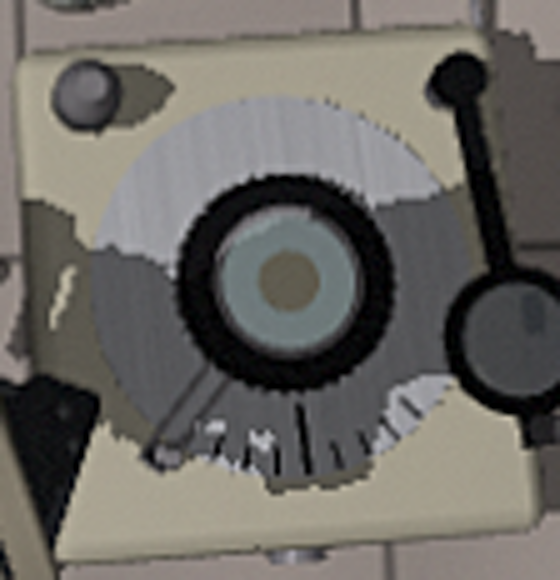

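The filter disc is now at (515,340), well clear of the ring centred at (287,283). The lever pin is unmoved at (170,452), and the long mark runs from (298,405) to (309,472). Next I'll plan the lever arc.

```bash

python3 -m crank '{"steps":[[[-0.05,-0.9,0],[0,0,0]],[[-0.05,-0.9,-0.3],[0,0,0]],[[-0.05,-0.9,-0.6],[0,0,0]],[[-0.05,-0.8,-0.7],[0,0,0]],[[-0.05,-0.6,-0.7],[0,0,0]],[[0,-0.3,0],[0,0,0]],[[0,0,0],[0,0,0]]]}'
python3 - <<'E'
from h import *
t=dict(np.load('top3.npz'));U=lambda X,Y:un(262,177,5,X,Y)
im=cv2.resize(t['pixels'][177:293,262:374],None,fx=5,fy=5,interpolation=cv2.INTER_CUBIC)
def circ(pts,z):
    p=atz(t,[U(*q) for q in pts],z)[:,:2];A=np.c_[2*p,np.ones(len(p))];a=np.linalg.lstsq(A,(p**2).sum(1),rcond=None)[0]
    return a[:2].round(4),np.sqrt(a[2]+a[:2]@a[:2]).round(4)
print('ring',circ([(178,280),(187,230),(215,195),(290,174),(340,185),(385,240),(396,285),(385,335),(350,375),(295,393)],.07))
me=atz(t,[U(298,405),U(309,472)],.058)[:,:2];d=me[1]-me[0];print('mark mid',me.mean(0),'line angle',np.degrees(np.arctan2(d[1],d[0])))
H=[.6296,-.1487];f=atz(t,[U(514,340)],.087)[0,:2]-H;print('filter',np.linalg.norm(f),np.radians(np.degrees(np.arctan2(f[1],f[0]))%360-137.8))
C=np.array([.5405,-.068]);m=me.mean(0)-C;am=np.degrees(np.arctan2(m[1],m[0]))%360;print('am',am,np.linalg.norm(m))
a=np.radians(np.linspace(140.5,am,11));p=C+.098*np.c_[np.cos(a),np.sin(a)]+.021*np.array([.354,.935])
print(p.round(4).tolist());print((np.diff(p,axis=0)/.025).round(2).tolist())
E
```

```text
time: 7.8
ee_pos: [0.4791, 0.0207, 0.085]
eef_rot: [0.182, 0.983, -0.001, -0.001]
ft_force: [0.3, -0.1, 0.9]
width: 0.0005
grip_force: 0.0
ring (array([ 0.541 , -0.0681]), np.float64(0.0499))
mark mid [ 0.47102742 -0.07438184] line angle -173.4909188696106
filter 0.11964775898179204 0.8709245268637933
am 185.2485371894033 0.0697650901142518
[[0.4723, 0.014], [0.4677, 0.0079], [0.4635, 0.0014], [0.4599, -0.0053], [0.4568, -0.0123], [0.4543, -0.0195], [0.4523, -0.0269], [0.4509, -0.0344], [0.4501, -0.042], [0.4499, -0.0497], [0.4503, -0.0573]]
[[-0.19, -0.24], [-0.17, -0.26], [-0.15, -0.27], [-0.12, -0.28], [-0.1, -0.29], [-0.08, -0.3], [-0.06, -0.3], [-0.03, -0.3], [-0.01, -0.31], [0.02, -0.31]]
```

```bash

python3 -m crank '{"steps":[[[-0.07,-0.07,0],[0,0,0]],[[-0.07,-0.07,0],[0,0,0]],[[-0.07,-0.07,0],[0,0,0]],[[-0.07,-0.08,0],[0,0,0]],[[-0.09,-0.12,0],[0,0,0]],[[-0.09,-0.12,0],[0,0,0]],[[-0.08,-0.13,0],[0,0,0]],[[-0.08,-0.13,0],[0,0,0]],[[-0.07,-0.14,0],[0,0,0]],[[-0.07,-0.14,0],[0,0,0]]]}'
python3 -m crank '{"steps":[[[-0.06,-0.14,0],[0,0,0]],[[-0.06,-0.14,0],[0,0,0]],[[-0.05,-0.14,0],[0,0,0]],[[-0.05,-0.15,0],[0,0,0]],[[-0.04,-0.15,0],[0,0,0]],[[-0.04,-0.15,0],[0,0,0]],[[-0.03,-0.15,0],[0,0,0]],[[-0.03,-0.15,0],[0,0,0]],[[-0.02,-0.15,0],[0,0,0]],[[0,0,0],[0,0,0]]]}'
python3 - <<'E'
from bench import cams
import cv2,numpy as np
c=cams.camera('wrist');np.savez('w4.npz',**c)
cv2.imwrite('pics/w4.png',cv2.resize(c['pixels'][40:290,20:340],None,fx=2.4,fy=2.4,interpolation=cv2.INTER_CUBIC))
E
```

```text
time: 8.63
ee_pos: [0.4605, -0.0037, 0.0851]
eef_rot: [0.18, 0.984, 0.0, -0.0]
ft_force: [-1.2, 2.4, 0.0]
width: 0.0007
grip_force: 1.2
time: 9.47
ee_pos: [0.4511, -0.0377, 0.0851]
eef_rot: [0.18, 0.984, -0.0, 0.0]
ft_force: [-0.3, 0.1, -0.2]
width: 0.0004
grip_force: 0.2
```

View pics/w4.png

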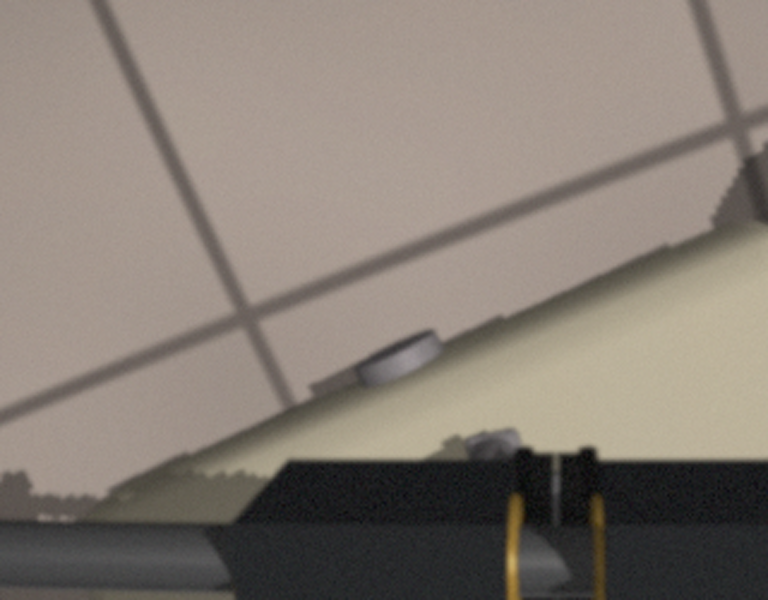

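The wrist view from here shows only the lever pin's top at about (495,442), and the gripper hides the scale. I'll push a bit more, then back off and look.

```bash

python3 -m crank '{"steps":[[[-0.02,-0.15,0],[0,0,0]],[[-0.01,-0.15,0],[0,0,0]],[[0,-0.14,0],[0,0,0]],[[0,0,0],[0,0,0]]]}'
python3 -m crank '{"steps":[[[0.05,0.3,0],[0,0,0]],[[0.2,0.6,0.4],[0,0,0]],[[0.6,0.6,0.8],[0,0,0]],[[1,0.5,0.7],[0,0,0]],[[1,0.5,0.6],[0,0,0]],[[0.5,0,0],[0,0,0]],[[0,0,0],[0,0,0]],[[0,0,0],[0,0,0]]]}'
python3 - <<'E'
from bench import cams
import cv2,numpy as np
c=cams.camera('wrist');np.savez('w5.npz',**c);t=cams.camera('top');np.savez('t5.npz',**t)
w=cv2.resize(c['pixels'][60:240,40:260],None,fx=3.6,fy=3.6,interpolation=cv2.INTER_CUBIC)
cv2.imwrite('pics/w5.png',w)
E
```

```text
time: 9.85
ee_pos: [0.4504, -0.0485, 0.0851]
eef_rot: [0.18, 0.984, -0.0, 0.0]
ft_force: [-0.2, 0.7, -0.6]
width: 0.0007
grip_force: 0.2
time: 10.52
ee_pos: [0.5341, 0.015, 0.1471]
eef_rot: [0.18, 0.984, -0.0, -0.0]
ft_force: [-0.5, -0.7, 0.3]
width: 0.0005
grip_force: 0.0
```

View pics/w5.png

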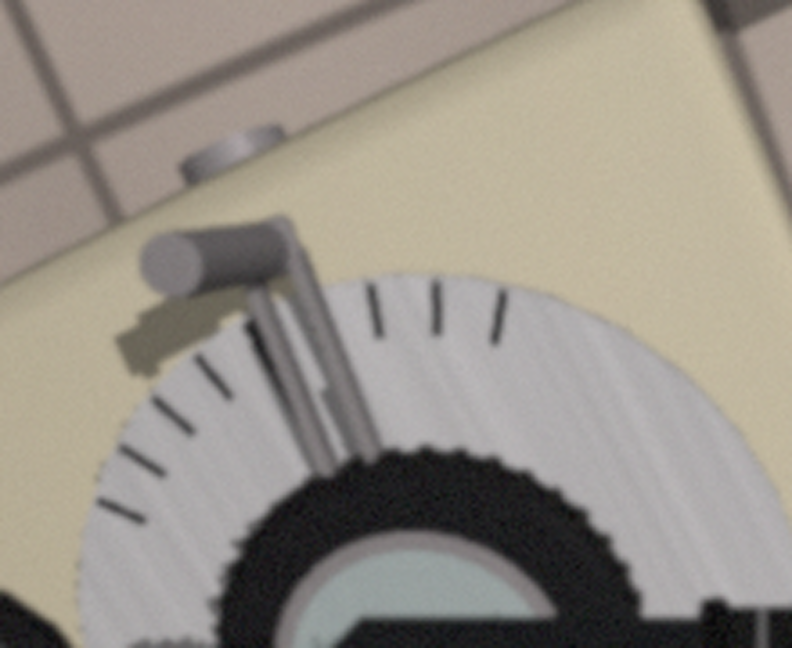

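The view shows the lever just short of the mark: pin top at (172,263), bars from (262,290) and (298,250) down to (327,472) and (372,455). The long mark's outer end is at (250,325), beside the left bar. Short marks lie at (198,357), (155,400), (122,447), (98,501) on one side and (370,285), (437,281), (504,291) on the other. I'll compute the angles.

```bash
cat > ang.py <<'E'
from h import *
def circ(p):
    A=np.c_[2*p,np.ones(len(p))];a=np.linalg.lstsq(A,(p**2).sum(1),rcond=None)[0];return a[:2],np.sqrt(a[2]+a[:2]@a[:2])
def deg(v): return np.degrees(np.arctan2(v[...,1],v[...,0]))%360
E
python3 - <<'E'
from ang import *
w=dict(np.load('w5.npz'));k=3.6;U=lambda P:[un(40,60,k,*p) for p in P]
W=lambda P,z:atz(w,U(P),z)[:,:2]
o=[(198,357),(155,400),(122,447),(98,501),(370,285),(437,281),(504,291)];i=[(231,397),(192,433),(164,475),(144,522),(380,338),(436,334),(494,343)]
idx=np.array([1,2,3,4,-2,-3,-4]);O=W(o,.058);I=W(i,.058)
C1,R=circ(O);print('outer ends circ',C1,R)
r=W([(222,565),(232,520),(270,495),(330,465),(430,448),(500,462),(570,500),(615,550),(640,605)],.072);print('ring',circ(r))
D=W([(80,590),(88,530),(105,470),(150,390),(410,273),(480,278),(560,305),(640,355),(720,430)],.058);print('disc',circ(D))
for C in (circ(D)[0],np.array([.5405,-.068])):
    a=deg((O+I)/2-C)-np.degrees(.17)*idx;print('C',C,'mark angle',a.round(2),a.mean(),'radial', deg(O-I).round(1))
    pin=W([(172,263)],.107)[0];print('pin',pin,np.linalg.norm(pin-C),deg(pin-C))
    for z in(.064,.067):
        b=W([(262,292),(327,472),(298,252),(372,455)],z);print('bars',z,deg(b-C).round(2),(b).round(4).tolist())
    e=W([(250,325)],.058)[0];print('long end',np.linalg.norm(e-C),deg(e-C))
E
```

```text
outer ends circ [ 0.54289738 -0.06784557] 0.08808404559447927
ring (array([ 0.539272  , -0.06697053]), np.float64(0.05115140439176403))
disc (array([ 0.53667674, -0.0687064 ]), np.float64(0.08431595407665685))
C [ 0.53667674 -0.0687064 ] mark angle [185.42 186.15 186.5  187.16 183.98 183.51 183.03] 185.10857606566262 radial [194.9 204.3 213.1 223.3 165.5 154.2 145.2]
pin [ 0.44268938 -0.06111287] 0.09429361464423731 175.3809292162098
bars 0.064 [179.04 183.7  172.16 169.67] [[0.4504, -0.0673], [0.4913, -0.0716], [0.4457, -0.0562], [0.4914, -0.0605]]
bars 0.067 [178.15 181.94 171.4  168.24] [[0.4506, -0.0659], [0.491, -0.0703], [0.446, -0.055], [0.4911, -0.0592]]
long end 0.08141633137262537 184.9454621301293
C [ 0.5405 -0.068 ] mark angle [185.2  185.42 185.32 185.55 185.2  185.15 185.04] 185.2686977510961 radial [194.9 204.3 213.1 223.3 165.5 154.2 145.2]
pin [ 0.44268938 -0.06111287] 0.09805279458186628 175.97228664792337
bars 0.064 [179.53 184.23 172.89 171.26] [[0.4504, -0.0673], [0.4913, -0.0716], [0.4457, -0.0562], [0.4914, -0.0605]]
bars 0.067 [178.68 182.61 172.16 169.91] [[0.4506, -0.0659], [0.491, -0.0703], [0.446, -0.055], [0.4911, -0.0592]]
long end 0.0852870780897565 185.1968360097107
```

The centre (0.5405,-0.068) makes all seven marks agree: the mark is at 185.3° and the lever at 176.0° (pin radius 98.05 mm). 9.3° remain, about 16 mm at the pin, which puts the finger target at about (0.4506,-0.0644). I'll go back the same way and finish slowly.

```bash

python3 -m crank '{"steps":[[[-0.5,0,0],[0,0,0]],[[-1,-0.5,-0.6],[0,0,0]],[[-1,-0.5,-0.7],[0,0,0]],[[-0.6,-0.6,-0.8],[0,0,0]],[[-0.2,-0.6,-0.4],[0,0,0]],[[0,0,0],[0,0,0]],[[-0.02,-0.15,0],[0,0,0]],[[-0.03,-0.15,0],[0,0,0]],[[0,0,0],[0,0,0]]]}'
python3 -m crank '{"steps":[[[0,-0.1,0],[0,0,0]],[[0,-0.1,0],[0,0,0]],[[0,-0.1,0],[0,0,0]],[[0,-0.1,0],[0,0,0]],[[0,-0.08,0],[0,0,0]],[[0,-0.05,0],[0,0,0]],[[0,0,0],[0,0,0]]]}'
```

```text
time: 11.37
ee_pos: [0.4509, -0.0479, 0.0857]
eef_rot: [0.18, 0.984, 0.0, 0.001]
ft_force: [0.1, -1.6, -0.1]
width: 0.0004
grip_force: 0.0
time: 11.95
ee_pos: [0.4506, -0.0613, 0.0852]
eef_rot: [0.18, 0.984, -0.0, 0.0]
ft_force: [0.0, 0.5, 2.0]
width: 0.0003
grip_force: 0.5
```

```bash

python3 -m crank '{"steps":[[[0,-0.06,0],[0,0,0]],[[0,-0.06,0],[0,0,0]],[[0,0,0],[0,0,0]],[[0,0,0],[0,0,0]]]}'
python3 -m crank '{"steps":[[[0.05,0.3,0],[0,0,0]],[[0.2,0.6,0.4],[0,0,0]],[[0.6,0.6,0.8],[0,0,0]],[[1,0.6,0.7],[0,0,0]],[[1,0.8,0.6],[0,0,0]],[[0.5,0.3,0],[0,0,0]],[[0,0,0],[0,0,0]],[[0,0,0],[0,0,0]]]}'
python3 - <<'E'
from bench import cams
import cv2,numpy as np
c=cams.camera('wrist');np.savez('w6.npz',**c);t=cams.camera('top');np.savez('t6.npz',**t)
cv2.imwrite('pics/w6.png',cv2.resize(c['pixels'][60:240,40:260],None,fx=3.6,fy=3.6,interpolation=cv2.INTER_CUBIC))
E
```

```text
time: 12.28
ee_pos: [0.4506, -0.0641, 0.0851]
eef_rot: [0.18, 0.984, -0.0, 0.0]
ft_force: [0.9, 1.2, 1.3]
width: 0.0007
grip_force: 0.5
time: 12.95
ee_pos: [0.5341, 0.0167, 0.147]
eef_rot: [0.179, 0.984, -0.001, -0.0]
ft_force: [0.0, -0.9, -0.0]
width: 0.0004
grip_force: 0.0
```

View pics/w6.png

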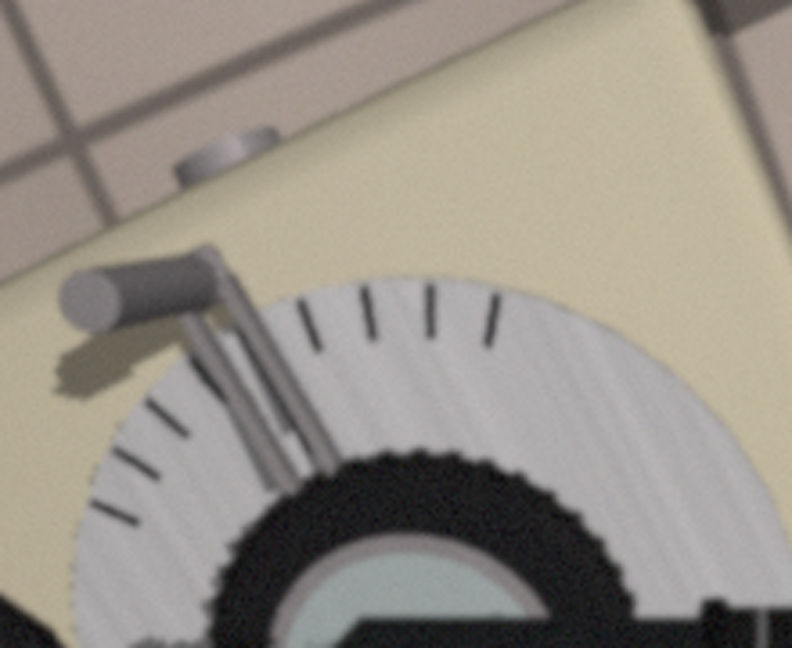

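The dark long mark is now visible inside the slot at (270,390). The pin top is at (91,301), and four short marks show on the right, at (309,325), (369,313), (431,310) and (492,321). I'll measure the remaining offset.

```bash
python3 - <<'E'
from ang import *
w=dict(np.load('w6.npz'));W=lambda P,z:atz(w,[un(40,60,3.6,*p) for p in P],z)[:,:2]
m=W([(309,325),(369,313),(431,310),(492,321),(168,418),(136,464),(115,513)],.058);idx=np.array([-1,-2,-3,-4,2,3,4])
for C in(np.array([.5405,-.068]),np.array([.5395,-.067])):
    a=deg(m-C)-np.degrees(.17)*idx;print(a.round(2),a.mean(),np.linalg.norm(m-C,axis=1).round(4))
    pin=W([(91,301)],.107)[0];print('pin',pin,np.linalg.norm(pin-C),deg(pin-C))
    s=W([(270,390)],.058)[0];print('mark in slot',deg(s-C))
    for z in (.064,.067): 
        b=W([(185,318),(283,488),(222,275),(330,468)],z);print(z,deg(b-C).round(2),'line dirs',deg(b[0]-b[1]),deg(b[2]-b[3]))
# top camera check of visible items
t=dict(np.load('t6.npz'));cv2.imwrite('pics/t6.png',cv2.resize(t['pixels'][177:293,262:374],None,fx=5,fy=5,interpolation=cv2.INTER_CUBIC))
E
```

```text
[185.27 185.1  185.   185.08 185.23 185.5  185.42] 185.22774428353327 [0.0804 0.0802 0.0805 0.08   0.0804 0.0805 0.0806]
pin [ 0.44316129 -0.07664644] 0.09772198381695252 185.07616583352825
mark in slot 186.90844850286518
0.064 [190.01 194.76 182.5  181.12] line dirs 184.20174487515987 183.96732534934864
0.067 [189.08 193.03 181.67 179.55] line dirs 184.20174487515987 183.96732534934864
[185.93 185.62 185.36 185.28 186.18 186.5  186.42] 185.8989010195526 [0.0793 0.079  0.0792 0.0786 0.0799 0.0803 0.0806]
pin [ 0.44316129 -0.07664644] 0.09682046047043685 185.71799185012205
mark in slot 187.8204611277493
0.064 [190.73 196.15 183.12 182.31] line dirs 184.20174487515987 183.96732534934864
0.067 [189.8  194.4  182.29 180.7 ] line dirs 184.20174487515987 183.96732534934864
```

View pics/t6.png

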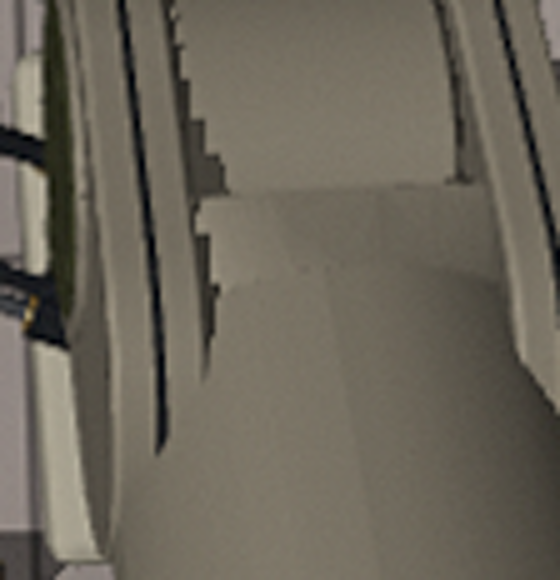

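The top view is blocked by the arm, but the wrist measurement gives the lever pin at 185.1° and the mark at 185.2°. The tolerance is about ±3.4°, and the robot stands clear of everything, so I'm handing in.

```bash
python3 -c "
from bench import ticket;print(ticket.close_job())"
```

```text
the job is handed in; nothing more can be done
None
```

I handed the job in; no verdict was returned. By my camera measurements the filter holder is swung out to about 0.87 rad, and the lever's slot is within about 0.2° of the long mark (about ±3.4° is allowed); no other objects were knowingly touched.

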